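# Move a snap-fit filter cover from the leak tester to the respirator

### The arm

A 6-joint arm with a two-finger parallel gripper is mounted at the origin on the work surface. World frame = base frame: x ahead of the robot, y to its left, z up, the work surface at z = 0. Lengths are in m, angles in rad, forces in N, time in s.
With the tool pointing down it reaches from about 0.425 to 0.95 m from the base axis. Payload 3.5 kg.
Tool frame: the origin (TCP) lies midway between the tips of the shut fingers; the grasp point (between the pads) lies 19 mm behind it; z points along the fingers, y is the line along which they close (so a half turn about z gives the same grasp; the last joint's range is limited). The gripper opens to 85 mm and grips with 20 to 120 N. Pads are 22 mm wide; open, the fingers measure 114 mm over their backs; the gripper's body (76 mm by 85 mm) begins 54 mm behind the grasp point. The pads swing forward as they close: fully open they stand 13 mm farther back than shut.
Start: joints at [-1.355, 0.286, 1.577, -0, 1.279, -0.15], TCP at [0.241, -0.63, 0.231] pointing down, gripper open.
Joint ranges: [-2.77, 2.77], [-0.9, 2.22], [0.21, 2.48], [-1.53, 4.67], [0.24, 2.81], [-2.84, 2.84]. Speed limits (rad/s): [2.79, 2.79, 3.14, 3.14, 3.14, 3.14].

### API

Orientations are given as a unit quaternion [x, y, z, w].
In Python, from plant import ctrl gives the robot as it stands.
- The arm moves only by the tool arm_command, never from a script. Its argument "steps" is one flat list of numbers, 5 for each row, row after row: the opening in per cent of the stroke, from 0 (shut) to 100 (fully open), then the shift along the tool's x, y, z each as a share of 25 mm, from -1 to 1, then the turn about the tool's z as a share of 0.1 rad, from -1 to 1. In form: [grip, tx, ty, tz, spin, grip, tx, ty, tz, spin, ...]. A call has 1 to 8 rows; each row shifts and turns the commanded pose from where the row before left it, along the tool's axes as they then stand; what a row does not reach is not made up. A row lasts 1/12 s, in which the tool goes at most 41.7 mm and 7.16 degrees, less where a joint would pass 70% of its speed; a pose out of reach is approached as far as the arm can. A call with a number of a shift or a turn outside -1 to 1 is refused whole. A call with a gripper value outside its range is refused whole. The fingers move at their own pace and stop on an object; "squeeze" is the grip in N (left out, the last holds). Time passes only in rows, so rows that do not move let the fingers close. It gives the time, the measured TCP pose, the force, the opening and the grip force at its end, in the units of the state.
- ctrl.get_state(): the state, without advancing time (a new reading comes with each control period).
- ctrl.read_camera(name): name is "scene" or "top" or "wrist"; returns the picture (384x512x3 uint8, red, green, blue); there is no depth.
- ctrl.camera_model(name): a dict with "intrinsics" (3x3 intrinsics, pixels), "rvec" (rotation vector, rad) and "tvec" (3), from world to camera coordinates, as OpenCV has them. Camera axes: x right, y down, z forward; pixel columns grow to the right and rows downward; lengths in m; the calibration is good to about 2 mm. A picture is of the moment at which its call begins: read the wrist's pose just before it. camera_model takes no time and is no camera call; for the wrist camera it gives the pose at the moment of the call.
- ctrl.sign_off(): hands the job in; it is judged then, once.
The state is a dict: "time": time; "qpos": joint angles; "dq": joint speeds; "joint_efforts": joint torques, N m; "eef_pos": TCP position; "tcp_rot": TCP orientation; "contact_force": force on the tool from outside, world axes, zero at the start; "wrist_torque": the same for the moment, N m; "opening": opening from 0.0 (shut) to 1.0 (fully open); "finger_force": force on a finger pad.
Only numpy, scipy, OpenCV 4.12 (cv2) and the standard library are available. Lean on these libraries where they do the work, as an engineer would, in place of code of your own. Each camera call takes 0.05 s, during which the arm holds its last target. There are 200 camera calls.

### The job

The dark grey snap-fit filter cover has passed on the leak-test fixture. Free it by pressing its two opposing side tabs together, lift it off without tearing it out, and fit it onto the empty filter opening of the black respirator in the cradle: press it gently down against the sprung filter until it is fully home, then let go so that both tabs snap out and lock it flat there. Neither crush nor force the parts, and leave the other things on the bench where they are.

Things in the scene. Friction and masses are not known exactly. Their poses are not given: they have to be found in the camera images.
- cover: Dark grey plastic snap-fit cover, loose, about 0.1 kg, starting latched on the fixture, tabs out. Origin: middle of the flange's underside (the face that rests on a rim); z up, x along its length, y from tab to tab. Flange 92 mm long, 6 mm thick, 34 mm wide (54 mm at its ends, |x| over 28 mm). Ribbed back 56 x 32 mm up to z +20 mm. Plug 70 x 26 mm (62 long at its foot) down to z -8 mm.
- tab_left (a joint): Inward travel of the spring tab on the cover's +y side: 0 = out (locked), 0.006 m = fully pressed. Spring 4 N when out, 16 N fully pressed, then a firm stop. Both tabs must be in by more than 3 mm (4 is safe) before the cover can be lifted out of a mouth or pushed into one.
- tab_right (a joint): The same for the spring tab on the cover's -y side. The parts are damaged by squeezing with over 40 N a side, by pressing the cover on the respirator with over 30 N, or by pulling or pushing it against the fixture with over 40 N.
- tab_left_pad (a point): Middle of the ribbed outer face of the +y tab, 31 mm from the cover's middle, 17 mm above the flange's underside. Each tab is an upright plate 28 mm wide (x), 5 mm thick, from 4 to 30 mm above the underside; 62 mm over both tabs, 50 mm when pressed.
- tab_right_pad (a point): The same on the -y tab. Below each tab a leg goes down to 15 mm under the flange's underside, with an outward barb (25.5 to 30 mm from the cover's middle, 8.5 to 13 mm below the underside), flat above and below, that hooks under a rim plate.
- fixture: Leak-test fixture, screwed down: steel foot 150 x 120 x 10 mm, grey block, aluminium frame on top. Origin: centre of its underside on the bench; z up, x along the mouth. Rim (top face, 100 x 76 mm) 60 mm up; mouth 74 mm (x) by 54 mm (y); rim plate 7 mm thick along the long sides, wider space below.
- housing: Black respirator face piece fixed in a grey cradle plate 160 x 130 mm. Origin: centre of the plate's underside on the bench; z up, x along the mouth. On top, centred, a grey seat ring 100 x 76 mm with a mouth like the fixture's (74 x 54 mm, 7 mm rim plate). The black shell round it ends 66 mm up, below the rim. The cover fits either way round (half a turn).
- housing_mouth (a point): Nominal centre of the respirator's mouth, 75 mm up. The real rim is up to 5 mm higher or lower and is not measured: find the bottom by feel. A sprung filter pad meets the plug 4 mm before the flange reaches the rim: 2 N, rising to 6 N at the rim, then rigid. Let go, the pad lifts the locked cover up to 1.5 mm against its barbs.
- canister: Bystander: black round filter canister, 72 mm across, 52 mm tall, standing; origin under its centre.
- driver: Bystander: screwdriver with a green handle lying on the bench; origin at its underside.
- bin: Bystander: small open blue bin 110 x 130 x 55 mm; origin under its centre.
Things that resemble listed ones, but are neither listed nor needed, are in the scene too. What is shaped like the cover but orange or pink is not meant.

How it is judged:
On the way, in this order (a step that is already met when the one before it is completed fails the run):
1. both side tabs are pressed in while the cover is still on the fixture (value of joint each of tab_left, tab_right above 0.003 m and z of cover in the frame of fixture below 0.066 m), for 0.1 s.
2. the cover is lifted clear of the fixture (z of cover in the frame of fixture above 0.08 m), for 0.1 s.
At the end, for the whole second after the job is handed in: The cover is locked in the respirator's opening: centred within 6 mm, its flange at the seat ring (67 to 82.3 mm above the bench), flat within 0.07 rad, in line with the opening within 0.12 rad, both tabs sprung out (less than 1.5 mm pressed), at rest and untouched by the gripper (horizontal distance between cover and housing below 0.006 m and z of cover in the frame of housing between 0.067 and 0.0823 m and angle between cover's own z axis and vertical below 0.07 rad and angle between the x axis of cover and the x axis of housing, either way round below 0.12 rad and value of joint each of tab_left, tab_right below 0.0015 m and contact force between the fingers and cover below 0.1 N and linear speed of cover below 0.02 m/s).
It fails at once if the cover is squeezed with more than about 40 N a side (80 N in all) (contact force between the fingers and cover above 80 N).
It fails at once if the cover is pulled or pushed against the test fixture with more than 40 N (contact force between cover and fixture above 40 N).
It fails at once if the cover is pressed against the respirator with more than 30 N (contact force between cover and housing above 30 N).
It fails at once if the canister, screwdriver or bin is moved more than 30 mm, or the canister is tipped (distance of any of canister, driver, bin from where it was at the start of the episode above 0.03 m or angle between canister's own z axis and vertical above 0.5 rad).
It also fails if it takes over 46 s, if anything falls off the work surface, if the arm or the gripper's body presses on something with over 40 N, if the wrist force passes 120 N, or if a joint passes its speed limit or range.

## Working session

There is one attempt and no reset: what is moved stays moved. The work goes in short steps, Python scripts to look and compute and a tool call to move; the robot and the scene stay as the last step left them, time stands still between calls to the robot, and variables do not carry over. Pictures are saved under pics/ and viewed, at most 10 in all, crops included, and the job is handed in when it is done.

Besides the shell and the picture viewer there is one more tool, called after "Call:" by a JSON object that holds its "api" and its "payload". arm_command: Moves the arm, as the interface text tells. Its arguments: {"type":"object","properties":{"steps":{"type":"array","items":{"type":"number"}},"squeeze":{"type":"number"}},"required":["steps"]}

```bash
ls; mkdir -p pics
cat > h.py <<'E'
import numpy as np, cv2
from plant import ctrl
def cam(n):
    m=ctrl.camera_model(n); R=cv2.Rodrigues(np.array(m["rvec"],float))[0]
    return np.array(m["intrinsics"],float).reshape(3,3),R,np.array(m["tvec"],float).ravel()
def ray(n,uv,z,c=None):
    K,R,t=c or cam(n); o=-R.T@t
    d=(R.T@np.linalg.inv(K)@np.c_[np.atleast_2d(uv).astype(float),np.ones(len(np.atleast_2d(uv)))].T).T
    return o+d*((z-o[2])/d[:,2])[:,None]
def proj(n,P,c=None):
    K,R,t=c or cam(n); p=(K@(R@np.atleast_2d(P).T+t[:,None])).T
    return p[:,:2]/p[:,2:]
def shot(n,f):
    c=cam(n); im=np.array(ctrl.read_camera(n)); cv2.imwrite("pics/"+f,im[:,:,::-1]); return im,c
E
python3 - <<'E'
from h import *
a,c1=shot("scene","scene0.png");b,c2=shot("top","top0.png")
for c in(c1,c2): print(c[0].tolist(),(-c[1].T@c[2]).round(3),c[1].round(2).tolist())
s=ctrl.get_state();print(s)
E
```

```text
pics
[[383.6016268414164, 0.0, 253.88347582359432], [0.0, 383.6016268414164, 198.96305444446156], [0.0, 0.0, 1.0]] [ 0.991 -0.019  0.787] [[0.11, 0.99, -0.0], [0.85, -0.09, -0.53], [-0.52, 0.06, -0.85]]
[[367.8817804670713, 0.0, 251.82981243057472], [0.0, 367.8817804670713, 187.38918374914425], [0.0, 0.0, 1.0]] [0.432 0.028 1.036] [[-0.03, -1.0, -0.02], [-0.99, 0.03, -0.13], [0.13, 0.01, -0.99]]
{'time': 0.1, 'qpos': array([-1.35500356e+00,  2.87138752e-01,  1.57800714e+00,  3.28251163e-05,
        1.27860929e+00, -1.50016561e-01]), 'dq': array([ 0.00133902, -0.00249476, -0.0032105 , -0.00190998, -0.00035876,
        0.00106195]), 'joint_efforts': array([ 9.69826360e-04, -4.07298732e+01, -2.93698758e+01, -1.47651645e-04,
        3.40336745e-03,  9.44218868e-06]), 'eef_pos': array([ 0.24134898, -0.62975131,  0.23005708]), 'tcp_rot': array([ 9.83319811e-01,  1.81881776e-01, -1.98510021e-05, -1.08119613e-03]), 'contact_force': array([ 0.33555811, -0.01649359,  0.95299178]), 'wrist_torque': array([-0.04045761, -0.02096413, -0.02330701]), 'finger_force': 0.0, 'opening': 0.9981151308865605}
```

View pics/scene0.png

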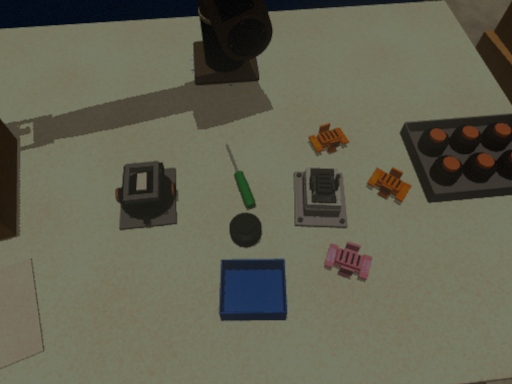

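View pics/top0.png

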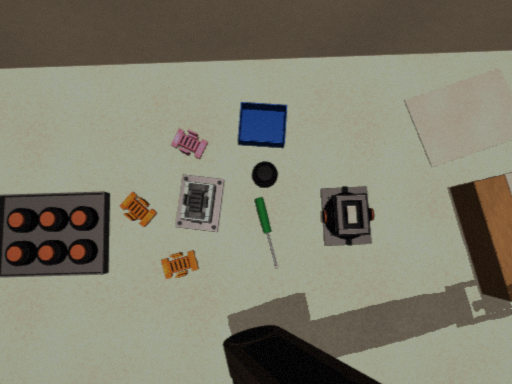

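Candidates, as top-view pixels: the dark grey cover on the fixture (199,203), orange look-alikes (138,209) and (180,264), and a pink one (190,143). I choose the dark grey one. The respirator is at (348,214). Next is a close crop of both.

Run:
```python
import cv2,numpy as np
t=cv2.imread("pics/top0.png")
a=t[168:238,165:235];b=t[178:253,310:385]
f=lambda x:cv2.resize(np.clip(x*1.6,0,255).astype('uint8'),(400,400),interpolation=cv2.INTER_CUBIC)
cv2.imwrite("pics/crop1.png",np.hstack([f(a),f(b)]))
```

```text
(no output)
```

View pics/crop1.png

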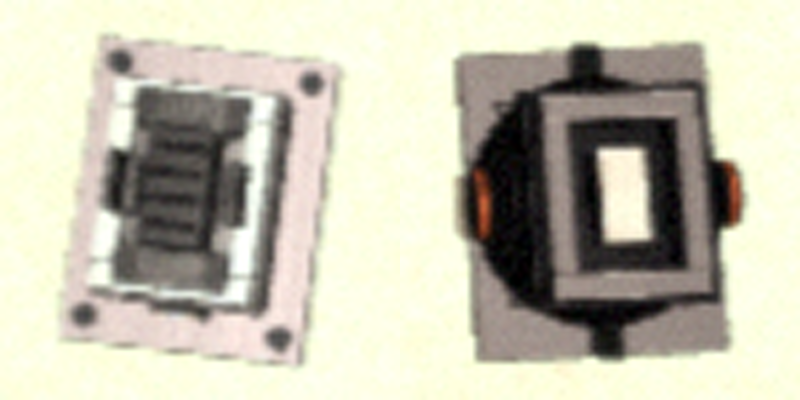

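The left crop shows the dark grey cover latched on the fixture, centred near crop (180,185), with tabs at (117,180) and (233,193). The right crop shows the respirator's ring, centred near (628,193), with an empty mouth. The choice is confirmed; next I compute poses.

Run:
```python
from h import *
def up(pts,ox,oy,s,dx=0): return np.array([[ox+(x-dx)/s-.5*(1-1/s)*0,oy+y/s] for x,y in pts])
s=ctrl.get_state()
q=lambda P:[P.mean(0).round(4).tolist(),[ (np.linalg.norm(P[i]-P[(i+1)%4])*1e3).round(1) for i in range(4)],np.degrees([np.arctan2(*(P[3]-P[0])[1::-1]),np.arctan2(*(P[2]-P[1])[1::-1])]).round(1)]
c=cam("top")
f=up([(103,37),(342,67),(300,362),(60,335)],165,168,400/70)
h=up([(457,55),(703,43),(730,350),(477,360)],310,178,400/75,400)
r=up([(542,93),(698,82),(717,294),(555,300)],310,178,400/75,400)
print("fix foot",q(ray("top",f,.01,c)));print("plate",q(ray("top",h,.01,c)));print("ring",q(ray("top",r,.075,c)))
cv=up([(117,180),(233,193)],165,168,400/70);print("tabs",ray("top",cv,.09,c).round(4))
fl=up([(137,88),(252,100),(227,290),(113,275)],165,168,400/70);print("flange",q(ray("top",fl,.066,c)))
```

```text
fix foot [[0.5229, 0.1882, 0.01], [np.float64(119.8), np.float64(146.0), np.float64(118.1), np.float64(148.0)], array([171.5, 170.8])]
plate [[0.4752, -0.2163, 0.01], [np.float64(129.0), np.float64(159.5), np.float64(130.0), np.float64(158.5)], array([-179.3, -178.9])]
ring [[0.4763, -0.2187, 0.075], [np.float64(76.5), np.float64(103.3), np.float64(78.2), np.float64(100.8)], array([-179.7, -178.8])]
tabs [[0.5256 0.2139 0.09  ]
 [0.5181 0.1613 0.09  ]]
flange [[0.5235, 0.1883, 0.066], [np.float64(54.3), np.float64(89.0), np.float64(53.4), np.float64(87.7)], array([172.3, 171.7])]
```

Call:
{"api": "arm_command", "payload": {"steps": [100,0,0,0,0.88,100,0,0,0,0.88,100,0,0,0,0.88,100,0,0,0,0.88,100,0.55,-0.96,0,0,100,0.55,-0.96,0,0,100,0.55,-0.96,0,0,100,0.55,-0.96,0,0]}}

```text
time: 0.77
eef_pos: [0.2953, -0.5322, 0.2305]
tcp_rot: [1.0, 0.007, -0.0, -0.001]
contact_force: [0.0, 0.1, -0.1]
opening: 1.0
finger_force: 0.0
```

Call:
{"api": "arm_command", "payload": {"steps": [100,0.55,-0.96,0,0,100,0.55,-0.96,0,0,100,0.55,-0.96,0,0,100,0.55,-0.96,0,0,100,0.55,-0.96,0,0,100,0.55,-0.96,0,0,100,0.55,-0.96,0,0,100,0.55,-0.96,0,0]}}

```text
time: 1.43
eef_pos: [0.4027, -0.3385, 0.2308]
tcp_rot: [1.0, 0.007, -0.0, -0.0]
contact_force: [0.4, 1.4, -0.0]
opening: 0.999
finger_force: 0.0
```

Call:
{"api": "arm_command", "payload": {"steps": [100,0.55,-0.96,0,0,100,0.55,-0.96,0,0,100,0.55,-0.96,0,0,100,0.55,-0.96,0,0,100,0,0,0,0,100,0,0,0,0]}}

```text
time: 1.93
eef_pos: [0.4563, -0.2421, 0.2309]
tcp_rot: [1.0, 0.008, -0.0, -0.0]
contact_force: [0.3, -0.2, -0.4]
opening: 1.0
finger_force: 0.0
```

Run:
```python
from h import *
s=ctrl.get_state();print(s['eef_pos'],s['tcp_rot'],s['qpos'])
a,c=shot("wrist","w1.png")
print((-c[1].T@c[2]).round(3),c[1].round(2).tolist(),c[0][0,0],proj("wrist",[[.476,-.2175,.075]],c), proj("wrist",[s['eef_pos']],c))
np.savez("c1.npz",K=c[0],R=c[1],t=c[2])
```

```text
[ 0.45633705 -0.24213469  0.23090265] [ 9.99965178e-01  8.33550412e-03 -3.87404469e-04 -1.08690055e-04] [-6.84249848e-01 -6.59097237e-02  1.96135097e+00 -3.45404403e-04
  1.24688652e+00  8.69985330e-01]
[ 0.535 -0.24   0.373] [[0.02, -1.0, 0.0], [-0.95, -0.02, 0.31], [-0.31, -0.0, -0.95]] 311.3213917784212 [[230.80171024 154.12011393]] [[256.4990346  252.59816926]]
```

View pics/w1.png

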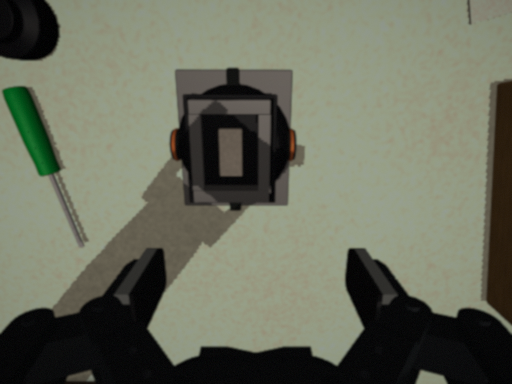

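The picture shows the respirator ring around (230,147), with the filter pad at (231,152), and the driver and canister at left. I'll enlarge it for the ring corners.

Run:
```python
import cv2,numpy as np
t=cv2.imread("pics/w1.png")[60:215,160:310]
cv2.imwrite("pics/crop2.png",cv2.resize(np.clip(t*2.2,0,255).astype('uint8'),None,fx=3.8,fy=3.8,interpolation=cv2.INTER_CUBIC))
```

```text
(no output)
```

View pics/crop2.png

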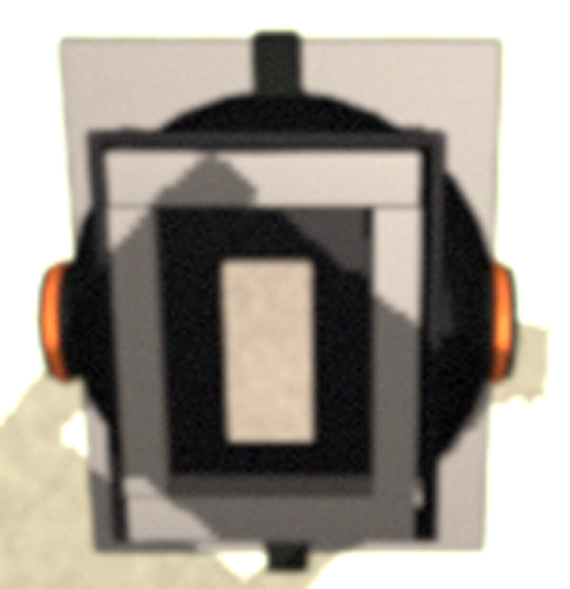

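Call:
{"api": "arm_command", "payload": {"steps": [100,0.2,-1,0,0.2,100,0.2,-1,0,0.2,100,0.2,-1,0,0.2,100,0.2,-1,0,0.2,100,0.2,-1,0,0.2,100,0.2,-1,0,0.2,100,0.2,-1,0,0.2,100,0.2,-1,0,0.2]}}

```text
time: 2.65
eef_pos: [0.5073, -0.0463, 0.2312]
tcp_rot: [0.997, -0.075, -0.0, 0.0]
contact_force: [0.2, 0.1, 1.1]
opening: 0.995
finger_force: 0.0
```

The crop shows the ring's outer corners at about (105,150), (423,150), (415,545) and (120,545). The mouth corners are near (157,207), (372,207), (372,495) and (168,495).

Call:
{"api": "arm_command", "payload": {"steps": [100,-0.15,-1,0,0,100,-0.15,-1,0,0,100,-0.15,-1,0,0,100,-0.15,-1,0,0,100,-0.15,-1,0,0,100,-0.15,-1,0,0,100,-0.15,-1,0,0,100,-0.15,-0.5,0,0]}}

```text
time: 3.32
eef_pos: [0.5052, 0.1446, 0.2312]
tcp_rot: [0.997, -0.073, -0.0, -0.0]
contact_force: [0.1, -0.1, 0.7]
opening: 1.002
finger_force: 0.0
```

Call:
{"api": "arm_command", "payload": {"steps": [100,0,0,0,0,100,0,0,0,0,100,0,0,0,0]}}

```text
time: 3.57
eef_pos: [0.5052, 0.1425, 0.2312]
tcp_rot: [0.997, -0.074, -0.0, 0.0]
contact_force: [-0.4, 0.3, -0.1]
opening: 1.003
finger_force: 0.0
```

Run:
```python
from h import *
d=np.load("c1.npz");c=(d['K'],d['R'],d['t'])
for n,p in(("ring",[(105,150),(423,150),(415,545),(120,545)]),("mouth",[(157,207),(372,207),(372,495),(168,495)])):
    uv=np.array(p)/3.8+[160,60]; P=ray("wrist",uv,.075,c); print(n,P.mean(0).round(4),[round(1e3*np.linalg.norm(P[i]-P[i-1]),1) for i in range(4)],np.degrees([np.arctan2(*(P[0]-P[3])[1::-1]),np.arctan2(*(P[1]-P[2])[1::-1])]).round(1))
s=ctrl.get_state();print(s['eef_pos'],s['tcp_rot'],s['qpos'])
a,c=shot("wrist","w2.png")
np.savez("c2.npz",K=c[0],R=c[1],t=c[2])
u,v=proj("wrist",[[.523,.188,.075]],c)[0].astype(int);print(u,v)
t=a[max(v-75,0):v+75,max(0,u-75):u+75,::-1];print(max(v-75,0),max(0,u-75),t.shape)
cv2.imwrite("pics/crop3.png",cv2.resize(np.clip(t*2.,0,255).astype('uint8'),None,fx=4,fy=4,interpolation=cv2.INTER_CUBIC))
```

```text
ring [ 0.476  -0.2167  0.075 ] [np.float64(101.7), np.float64(76.8), np.float64(101.6), np.float64(79.0)] [-0.6  0.6]
mouth [ 0.4763 -0.2171  0.075 ] [np.float64(74.2), np.float64(52.7), np.float64(74.1), np.float64(53.9)] [0.1 1.1]
[0.50519568 0.14245777 0.23116758] [ 9.97280849e-01 -7.36939663e-02 -5.80004382e-05  3.23625344e-04] [ 8.17173453e-02 -4.68634911e-02  1.94269756e+00 -6.55772393e-04
  1.24597348e+00  1.80024470e+00]
207 163
88 132 (150, 150, 3)
```

View pics/crop3.png

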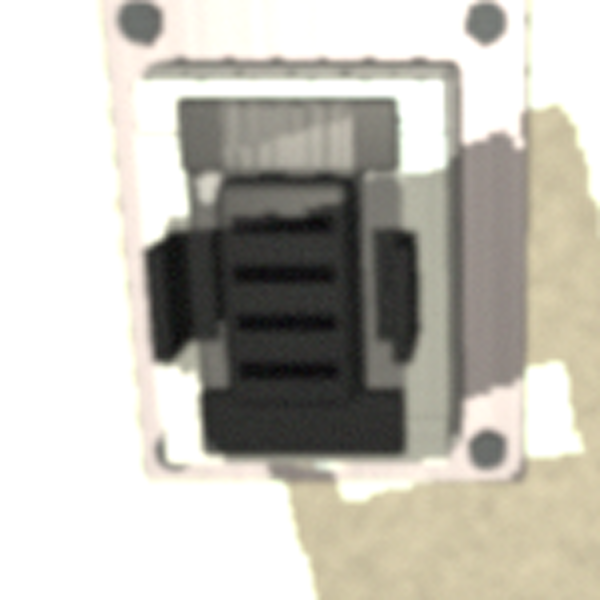

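The crop shows the cover on the rim: flange corners near (180,100), (397,100), (405,455) and (203,455), left tab's outer edge at x≈150 and right tab's outer edge at x≈417.

Run:
```python
from h import *
d=np.load("c2.npz");c=(d['K'],d['R'],d['t'])
th=-8.5*np.pi/180
for n,p,z in(("flange",[(180,105),(397,105),(405,455),(203,455)],.066),("foot holes",[(140,22),(486,22),(487,448),(178,448)],.01),("rim",[(133,78),(448,78),(452,460),(165,464)],.06)):
    uv=np.array(p)/4+[132,88]; P=ray("wrist",uv,z,c); print(n,P.mean(0).round(4),[round(1e3*np.linalg.norm(P[i]-P[i-1]),1) for i in range(4)],np.degrees([np.arctan2(*(P[0]-P[3])[1::-1]),np.arctan2(*(P[1]-P[2])[1::-1])]).round(1))
for p in [(147,248),(157,362),(417,235),(417,360)]: print(ray("wrist",np.array(p)/4+[132,88],.09,c).round(4))
```

```text
flange [0.5248 0.19   0.066 ] [np.float64(89.3), np.float64(52.1), np.float64(89.3), np.float64(52.9)] [-9.  -8.5]
foot holes [0.5251 0.1905 0.01  ] [np.float64(125.8), np.float64(96.3), np.float64(125.8), np.float64(95.5)] [-8.1 -8.4]
rim [0.5256 0.1899 0.06  ] [np.float64(100.0), np.float64(76.6), np.float64(98.9), np.float64(76.8)] [-8.7 -8.5]
[[0.5435 0.2175 0.09  ]]
[[0.5167 0.2215 0.09  ]]
[[0.5373 0.1558 0.09  ]]
[[0.5081 0.1608 0.09  ]]
```

Call:
{"api": "arm_command", "payload": {"steps": [100,0.17,-0.66,0.5,0,100,0.17,-0.66,0.5,0,100,0.17,-0.66,0.5,0,100,0,0,1,0,100,0,0,1,0,100,0,0,1,0,100,0,0,0,0,100,0,0,0,0], "squeeze": 22}}

```text
time: 4.28
eef_pos: [0.5239, 0.1897, 0.1175]
tcp_rot: [0.997, -0.074, -0.002, 0.001]
contact_force: [0.3, 0.1, 0.2]
opening: 1.001
finger_force: 0.0
```

Run:
```python
from h import *
s=ctrl.get_state();print(s['eef_pos'],s['tcp_rot'],s['contact_force'])
a,c=shot("wrist","w3.png")
```

```text
[0.52390861 0.18970183 0.11748316] [ 9.97272522e-01 -7.37830041e-02 -1.82589162e-03  5.01334572e-04] [0.2753037  0.05342423 0.16152021]
```

View pics/w3.png

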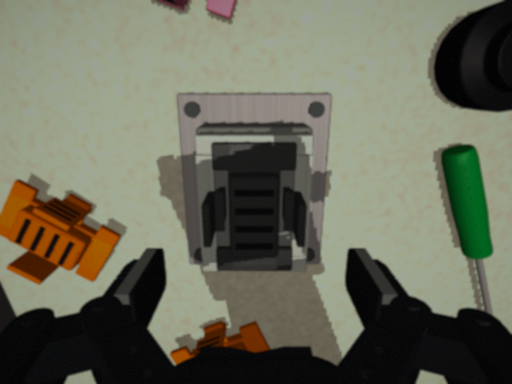

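The cover is centred between the fingers: tabs at x≈204 and 306, finger pads at 164 and 347. Descending.

Call:
{"api": "arm_command", "payload": {"steps": [100,0,0,0.5,0,100,0,0,0.5,0,100,0,0,0.5,0,100,0,0,0.5,0,90,0,0,0.2,0,80,0,0,0,0,78,0,0,0,0,76,0,0,0,0]}}

```text
time: 5.0
eef_pos: [0.5251, 0.191, 0.0642]
tcp_rot: [0.997, -0.073, 0.0, -0.0]
contact_force: [0.1, 0.3, 0.1]
opening: 0.761
finger_force: 0.0
```

Call:
{"api": "arm_command", "payload": {"steps": [74,0,0,0,0,72,0,0,0,0,70,0,0,0,0,68,0,0,0,0,66,0,0,0,0,64,0,0,0,0]}}

```text
time: 5.5
eef_pos: [0.5255, 0.1912, 0.066]
tcp_rot: [0.997, -0.073, 0.001, -0.0]
contact_force: [-2.7, -0.7, 8.4]
opening: 0.644
finger_force: 10.9
```

Call:
{"api": "arm_command", "payload": {"steps": [63,0,0,-0.04,0,62,0,0,-0.04,0,61,0,0,-0.04,0,60,0,0,-0.04,0,59,0,0,0,0,58,0,0,0,0]}}

```text
time: 6.0
eef_pos: [0.5244, 0.1908, 0.0674]
tcp_rot: [0.997, -0.073, -0.0, 0.0]
contact_force: [0.6, -0.4, -0.0]
opening: 0.581
finger_force: 15.6
```

Call:
{"api": "arm_command", "payload": {"steps": [56,0,0,0,0,54,0,0,0,0,54,0,0,0,0], "squeeze": 24}}

```text
time: 6.25
eef_pos: [0.5246, 0.1909, 0.0676]
tcp_rot: [0.997, -0.073, -0.0, 0.0]
contact_force: [0.6, -0.1, -0.9]
opening: 0.573
finger_force: 25.2
```

Call:
{"api": "arm_command", "payload": {"steps": [54,0,0,-0.08,0,54,0,0,-0.08,0,54,0,0,-0.08,0]}}

```text
time: 6.5
eef_pos: [0.5248, 0.1909, 0.074]
tcp_rot: [0.997, -0.073, 0.0, -0.0]
contact_force: [-0.5, 0.3, -1.6]
opening: 0.57
finger_force: 25.2
```

Call:
{"api": "arm_command", "payload": {"steps": [54,0,0,-0.2,0,54,0,0,-0.2,0,54,0,0,-0.3,0,54,0,0,-0.4,0,54,0,0,-0.6,0,54,0,0,-0.7,0,54,0,0,-0.8,0,54,0,0,-0.8,0]}}

```text
time: 7.17
eef_pos: [0.5247, 0.1909, 0.1756]
tcp_rot: [0.997, -0.073, 0.0, -0.0]
contact_force: [0.9, 0.4, -0.8]
opening: 0.573
finger_force: 25.2
```

Call:
{"api": "arm_command", "payload": {"steps": [54,0,0,-0.6,0,54,0,0,-0.4,0,54,0,0,-0.2,0,54,0,0,0,0,54,0,0,0,0]}}

```text
time: 7.58
eef_pos: [0.5244, 0.1908, 0.2034]
tcp_rot: [0.997, -0.073, -0.0, 0.0]
contact_force: [-0.0, -0.5, -1.1]
opening: 0.579
finger_force: 25.2
```

Run:
```python
from h import *
s=ctrl.get_state();print(s['eef_pos'],s['tcp_rot'],s['contact_force'],s['wrist_torque'],s['opening'],s['finger_force'])
a,c=shot("wrist","w4.png")
np.savez("c4.npz",K=c[0],R=c[1],t=c[2])
t=np.clip(a[120:384,120:392,::-1]*1.6,0,255).astype('uint8')
cv2.imwrite("pics/crop4.png",cv2.resize(t,None,fx=2.2,fy=2.2,interpolation=cv2.INTER_CUBIC))
```

```text
[0.52437823 0.1908381  0.20341542] [ 9.97330304e-01 -7.30215240e-02 -3.41307542e-04  7.43285032e-05] [-0.03704612 -0.48813967 -1.07117052] [-0.02539595  0.01846951 -0.02697455] 0.5793483870506941 25.182794630527496
```

View pics/crop4.png

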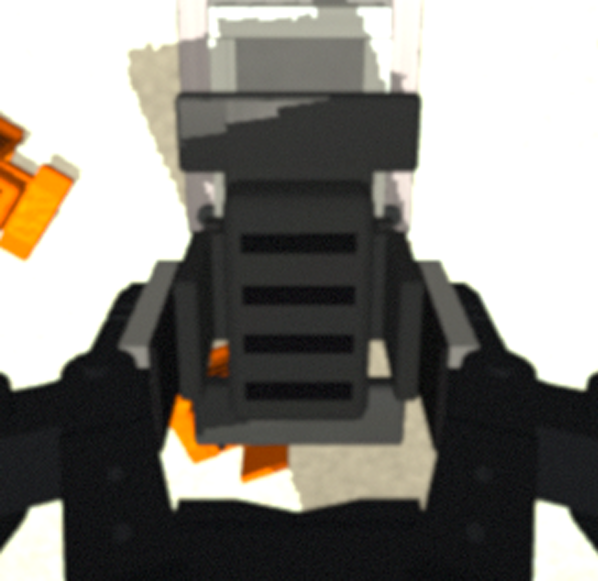

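The cover is held level and square between the fingers, with tabs pressed in. Its flange corners in the crop are near (178,99), (420,99), (407,443) and (193,443).

Run:
```python
from h import *
d=np.load("c4.npz");c=(d['K'],d['R'],d['t'])
tcp=np.array([.5244,.1908,.2034])
uv=np.array([(178,100),(420,100),(407,443),(193,443)])/2.2+[120,120]
P=ray("wrist",uv,tcp[2]-.0076+.006,c);th=2*np.arctan2(-.07302,.99733)
X=np.array([np.cos(th),np.sin(th),0]);Y=np.array([np.sin(th),-np.cos(th),0])
print(np.degrees(th),((P-tcp)@np.c_[X,Y]*1e3).round(1),((P.mean(0)-tcp)@np.c_[X,Y]*1e3).round(1))
print(np.degrees([np.arctan2(*(P[0]-P[3])[1::-1]),np.arctan2(*(P[1]-P[2])[1::-1])]))
```

```text
-8.374933311883987 [[ 45.2 -26.4]
 [ 45.1  25.5]
 [-44.3  27.1]
 [-44.2 -27.4]] [ 0.5 -0.3]
[-9.03091026 -7.39181193]
```

Call:
{"api": "arm_command", "payload": {"steps": [54,0,0,0,-0.4,54,-0.1,0.4,0,-0.4,54,-0.1,0.6,0,-0.4,54,-0.1,0.8,0,-0.35,54,-0.12,0.9,0,0,54,-0.12,0.9,0,0,54,-0.12,0.9,0,0,54,-0.12,0.9,0,0]}}

```text
time: 8.3
eef_pos: [0.5023, 0.0555, 0.2022]
tcp_rot: [1.0, 0.005, -0.002, -0.0]
contact_force: [-0.1, 0.5, -0.1]
opening: 0.573
finger_force: 25.2
```

Call:
{"api": "arm_command", "payload": {"steps": [54,-0.12,0.9,0,0,54,-0.12,0.9,0,0,54,-0.12,0.9,0,0,54,-0.12,0.9,0,0,54,-0.12,0.9,0,0,54,-0.12,0.9,0,0,54,-0.12,0.9,0,0,54,-0.12,0.9,0,0]}}

```text
time: 8.97
eef_pos: [0.48, -0.1246, 0.2023]
tcp_rot: [1.0, 0.004, -0.001, -0.001]
contact_force: [0.0, 0.3, -1.8]
opening: 0.576
finger_force: 25.2
```

Call:
{"api": "arm_command", "payload": {"steps": [54,-0.12,0.9,0,0,54,-0.12,0.9,0,0,54,0,0.5,0,0,54,0,0.2,0,0,54,0,0,0,0,54,0,0,0,0]}}

```text
time: 9.47
eef_pos: [0.4755, -0.1857, 0.2032]
tcp_rot: [1.0, 0.004, -0.0, -0.001]
contact_force: [-0.2, -0.1, -0.3]
opening: 0.573
finger_force: 25.2
```

Run:
```python
from h import *
s=ctrl.get_state();q=s['tcp_rot'];th=2*np.arctan2(q[1],q[0]);d=np.array([.4762,-.217])-s['eef_pos'][:2]
print(s['eef_pos'],np.degrees(th),'tx,ty mm',1e3*d@np.array([np.cos(th),np.sin(th)]),1e3*d@np.array([np.sin(th),-np.cos(th)]),s['opening'],s['finger_force'],s['contact_force'])
```

```text
[ 0.47549508 -0.18567477  0.20320712] 0.5024409262583366 tx,ty mm 0.43019995275786554 31.330204751190823 0.5732788134097232 25.201813280582428 [-0.24339503 -0.0901798  -0.26577671]
```

Call:
{"api": "arm_command", "payload": {"steps": [54,0.02,0.4,0,0,54,0,0.5,0.2,0,54,0,0.35,0.5,0,54,0,0,0.9,0,54,0,0,0.9,0,54,0,0,0.7,0,54,0,0,0.4,0,54,0,0,0.2,0]}}

```text
time: 10.13
eef_pos: [0.475, -0.2171, 0.106]
tcp_rot: [1.0, 0.004, -0.002, -0.001]
contact_force: [1.1, -0.0, -0.1]
opening: 0.574
finger_force: 25.2
```

Call:
{"api": "arm_command", "payload": {"steps": [54,0,0,0,0,54,0,0,0,0]}}

```text
time: 10.3
eef_pos: [0.4768, -0.218, 0.1092]
tcp_rot: [1.0, 0.004, 0.0, 0.0]
contact_force: [-0.2, -0.6, -0.4]
opening: 0.572
finger_force: 25.2
```

Run:
```python
from h import *
s=ctrl.get_state();q=s['tcp_rot'];th=2*np.arctan2(q[1],q[0]);d=np.array([.4762,-.217])-s['eef_pos'][:2]
print(s['eef_pos'],np.degrees(th),'tx,ty mm',1e3*d@np.array([np.cos(th),np.sin(th)]),1e3*d@np.array([np.sin(th),-np.cos(th)]),s['opening'],s['finger_force'],s['contact_force'])
a,c=shot("wrist","w5.png")
t=np.clip(a[100:384,110:402,::-1]*1.8,0,255).astype('uint8')
cv2.imwrite("pics/crop5.png",cv2.resize(t,None,fx=2.1,fy=2.1,interpolation=cv2.INTER_CUBIC))
```

```text
[ 0.4767529  -0.2179854   0.10920759] 0.5078363268467129 tx,ty mm -0.5441424254455623 -0.9902614966806011 0.5723524519786399 25.211130380630493 [-0.15634362 -0.57276713 -0.39796231]
```

View pics/crop5.png

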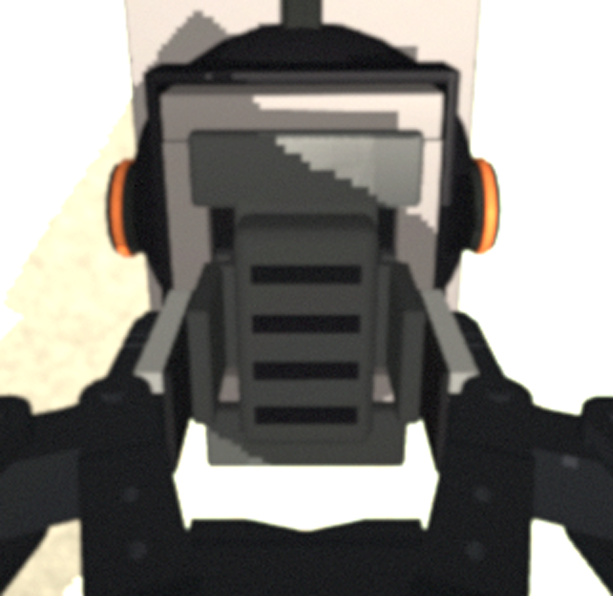

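The cover sits centred over the ring to about 1 mm (ring centre x≈302, cover centre x≈306). I'll correct ty and go down slowly.

Call:
{"api": "arm_command", "payload": {"steps": [54,-0.02,-0.04,0.1,0,54,0,0,0.1,0,54,0,0,0.1,0,54,0,0,0.1,0,54,0,0,0.1,0,54,0,0,0,0]}}

```text
time: 10.85
eef_pos: [0.4755, -0.2163, 0.0956]
tcp_rot: [1.0, 0.004, -0.0, -0.0]
contact_force: [0.1, -0.1, -0.9]
opening: 0.576
finger_force: 25.2
```

Call:
{"api": "arm_command", "payload": {"steps": [54,0,0,0.08,0,54,0,0,0.08,0,54,0,0,0.08,0,54,0,0,0,0]}}

```text
time: 11.18
eef_pos: [0.4756, -0.2164, 0.0898]
tcp_rot: [1.0, 0.004, -0.0, -0.0]
contact_force: [-0.1, 0.3, -1.2]
opening: 0.572
finger_force: 25.2
```

Call:
{"api": "arm_command", "payload": {"steps": [54,0,0,0.05,0,54,0,0,0.05,0,54,0,0,0,0]}}

```text
time: 11.43
eef_pos: [0.4759, -0.2166, 0.088]
tcp_rot: [1.0, 0.004, -0.0, -0.0]
contact_force: [-2.0, 1.0, 2.3]
opening: 0.578
finger_force: 26.1
```

Call:
{"api": "arm_command", "payload": {"steps": [54,0,0,0.05,0,54,0,0,0.03,0,54,0,0,0,0]}}

```text
time: 11.68
eef_pos: [0.4761, -0.2168, 0.0862]
tcp_rot: [1.0, 0.004, 0.0, 0.0]
contact_force: [-2.4, 0.6, 4.2]
opening: 0.575
finger_force: 26.6
```

Call:
{"api": "arm_command", "payload": {"steps": [54,0,0,0.04,0,54,0,0,0,0]}}

```text
time: 11.85
eef_pos: [0.4761, -0.2168, 0.0855]
tcp_rot: [1.0, 0.004, 0.0, 0.0]
contact_force: [-1.9, 1.4, 6.0]
opening: 0.574
finger_force: 27.2
```

Call:
{"api": "arm_command", "payload": {"steps": [54,0,0,0.04,0,54,0,0,0,0]}}

```text
time: 12.02
eef_pos: [0.4761, -0.2168, 0.0854]
tcp_rot: [1.0, 0.004, -0.0, -0.0]
contact_force: [-3.8, 2.9, 11.6]
opening: 0.574
finger_force: 28.7
```

Force rises from 6 to 11.6 N with no travel, so the cover is home (rim at about 0.078). I'll press a little more, then release gradually.

Call:
{"api": "arm_command", "payload": {"steps": [54,0,0,0.03,0,54,0,0,0,0]}}

```text
time: 12.18
eef_pos: [0.4761, -0.2168, 0.0853]
tcp_rot: [1.0, 0.005, -0.0, -0.0]
contact_force: [-6.0, 3.2, 14.9]
opening: 0.571
finger_force: 29.8
```

Call:
{"api": "arm_command", "payload": {"steps": [59,0,0,0,0,61,0,0,0,0,63,0,0,0.01,0]}}

```text
time: 12.43
eef_pos: [0.4763, -0.2172, 0.0843]
tcp_rot: [1.0, 0.005, 0.0, 0.001]
contact_force: [-4.6, 1.2, 10.6]
opening: 0.633
finger_force: 11.9
```

Call:
{"api": "arm_command", "payload": {"steps": [65,0,0,0,0,67,0,0,0,0,69,0,0,0,0,71,0,0,0,0]}}

```text
time: 12.77
eef_pos: [0.4763, -0.2169, 0.0832]
tcp_rot: [1.0, 0.004, 0.001, 0.0]
contact_force: [-1.0, 0.7, 5.1]
opening: 0.708
finger_force: 5.2
```

Call:
{"api": "arm_command", "payload": {"steps": [73,0,0,0,0,75,0,0,0,0,80,0,0,0,0,90,0,0,0,0,100,0,0,0,0,100,0,0,0,0]}}

```text
time: 13.27
eef_pos: [0.4758, -0.2165, 0.0826]
tcp_rot: [1.0, 0.004, -0.0, -0.0]
contact_force: [0.7, -0.2, 0.1]
opening: 0.997
finger_force: 0.0
```

Call:
{"api": "arm_command", "payload": {"steps": [100,0,0,-0.3,0,100,0,0,-0.6,0,100,0,0,-1,0,100,0,0,-1,0,100,0,0,-1,0,100,0,0,-0.7,0,100,0,0,-0.3,0,100,0,0,0,0]}}

```text
time: 13.93
eef_pos: [0.477, -0.2174, 0.2082]
tcp_rot: [1.0, 0.004, 0.002, 0.002]
contact_force: [0.7, 0.6, -0.2]
opening: 1.003
finger_force: 0.0
```

Run:
```python
from h import *
s=ctrl.get_state();print(s['eef_pos'],s['opening'],s['contact_force'])
a,c=shot("wrist","w6.png");np.savez("c6.npz",K=c[0],R=c[1],t=c[2])
t=np.clip(a[110:310,155:355,::-1]*2.,0,255).astype('uint8')
b,cs=shot("scene","s6.png");t2=np.clip(b[145:235,105:195,::-1]*1.8,0,255).astype('uint8')
f=lambda x:cv2.resize(x,(400,400),interpolation=cv2.INTER_CUBIC)
cv2.imwrite("pics/crop6.png",np.hstack([f(t),f(t2)]))
```

```text
[ 0.47702338 -0.21739937  0.2081863 ] 1.0027403092424139 [ 0.6611198   0.56617266 -0.23727121]
```

View pics/crop6.png

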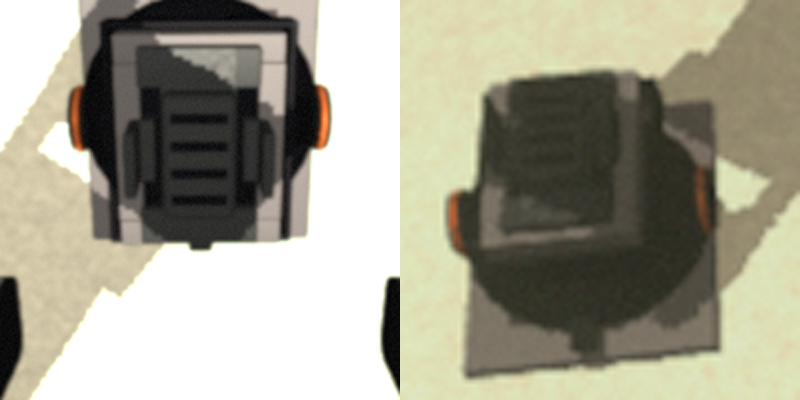

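The cover sits flat in the ring with both tabs apparent: tab outer edges at x≈124 and 273, flange corners near (137,46), (262,46), (255,238) and (143,238). I'll check the tab span by rays.

Run:
```python
from h import *
d=np.load("c6.npz");c=(d['K'],d['R'],d['t'])
a=cv2.imread("pics/w6.png");g=a.max(2).astype(int)
f=lambda p,z:ray("wrist",np.array(p)/2+[155,110],z,c)
A=f([(124,120),(273,120),(124,195),(273,195)],.108);print("tab out edges y",A[:,1].round(4),"span",(A[0]-A[1])[1],(A[2]-A[3])[1])
P=f([(137,46),(262,46),(255,238),(143,238)],.084);print(P.round(4).tolist(),P.mean(0).round(4))
for v in range(170,206,4): print(v,g[v,208:302:1].tolist() if v in(178,190) else '')
```

```text
tab out edges y [-0.1863 -0.2459 -0.1854 -0.2473] span 0.05959486154246929 0.061908359367863514
[[0.5219, -0.1899, 0.084], [0.5223, -0.2429, 0.084], [0.4334, -0.243, 0.084], [0.433, -0.1907, 0.084]] [ 0.4776 -0.2166  0.084 ]
170 
174 
178 [9, 8, 8, 8, 23, 39, 47, 46, 35, 28, 24, 23, 22, 21, 15, 14, 18, 23, 25, 26, 26, 26, 24, 22, 16, 10, 8, 11, 19, 23, 24, 28, 25, 27, 27, 26, 27, 29, 25, 27, 27, 25, 27, 26, 28, 28, 26, 27, 26, 24, 26, 26, 25, 27, 25, 27, 27, 26, 24, 25, 26, 25, 24, 22, 18, 17, 14, 7, 14, 19, 24, 25, 25, 25, 26, 22, 17, 13, 16, 19, 25, 26, 25, 26, 34, 44, 48, 46, 36, 20, 7, 9, 8, 8]
182 
186 
190 [6, 8, 8, 9, 11, 31, 43, 46, 38, 28, 22, 25, 25, 24, 18, 14, 14, 20, 23, 25, 25, 27, 26, 23, 17, 9, 8, 12, 15, 22, 23, 25, 26, 26, 25, 27, 26, 25, 27, 25, 25, 26, 24, 28, 26, 25, 26, 24, 26, 25, 25, 25, 26, 22, 25, 26, 25, 26, 24, 25, 25, 27, 24, 21, 18, 13, 11, 10, 17, 21, 24, 25, 26, 25, 25, 22, 18, 12, 16, 23, 24, 24, 25, 27, 38, 46, 49, 41, 27, 17, 18, 22, 22, 12]
194 
198 
202
```

The tab span is about 61 mm, so both tabs are sprung out. The centre is within 2 mm of the mouth, and the cover is aligned and flat. Handing in.

```bash
python3 -c "
from h import *
print(ctrl.sign_off())"
```

```text
the job is handed in; nothing more can be done
None
```

The cover was freed from the fixture and pressed home on the respirator; the last pictures show it centred to about 2 mm, flat, with both tabs out. I handed the job in at about 14 s of the 46 s limit, and no verdict was returned.

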